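Make up the decorator's tray: banding tape off the spindle and a mug lid out of its mould

ROBOT

A 7-joint arm with a two-finger parallel gripper is mounted at the origin on the work surface. World frame = base frame: x ahead of the robot, y to its left, z up, the work surface at z = 0. Lengths are in m, angles in rad, forces in N, time in s.
With the tool pointing down it reaches from about 0.4 to 0.875 m from the base axis. Payload 19.3 kg.
Tool frame: the origin (TCP) lies between the finger pads; the fingertips stand 17 mm ahead of it and the grasp point (between the pads) lies 2 mm behind it; z points along the fingers, y is the line along which they close (so a half turn about z gives the same grasp; the last joint's range is limited). The gripper opens to 85 mm and grips with 20 to 120 N. Pads are 22 mm wide; open, the fingers measure 114 mm over their backs; the gripper's body (76 mm by 85 mm) begins 54 mm behind the grasp point. The pads swing forward as they close: fully open they stand 13 mm farther back than shut.
Start: joints at [1.085, 0.521, -0.036, 1.599, 0.021, 1.021, -0.113], TCP at [0.252, -0.572, 0.248] pointing down, gripper open.
Joint ranges: [-2.91, 2.91], [-0.3, 2.13], [-1.5, 1.42], [0.17, 2.43], [-1.26, 4.41], [0.16, 1.93], [-2.52, 2.52]. Speed limits (rad/s): [1.89, 1.89, 2.39, 2.39, 3.01, 3.01, 3.01].

INTERFACE

Orientations are given as [roll, pitch, yaw] about the fixed x, y, z axes, in that order (R = Rz(yaw) Ry(pitch) Rx(roll)).
In Python, from workcell import bot gives the robot as it stands.
- The arm moves only by the shell command python3 -m inch 'ROWS' [FORCE]. ROWS is JSON, a list of rows, each a list of 7 numbers: the shift along the tool's x, y, z in units of 200 mm (1.0 is 200 mm), then the turn, a rotation vector about the tool's x, y, z in units of 90 degrees (1.0 is 90 degrees), then the opening, from 0 (shut) to 1 (fully open). In form: [[x, y, z, rx, ry, rz, grip], ...]. A call has 1 to 20 rows; each row is the pose to reach, as a shift and turn from the pose commanded when the call began, along the tool's axes at that moment; what a row does not reach only later rows make up. A row lasts 1/8 s, in which the tool goes at most 62.5 mm and 10.7 degrees, less where a joint would pass 70% of its speed; a pose out of reach is approached as far as the arm can. A call with a number of a shift or a turn outside -1 to 1 is refused whole. A call with a gripper value outside its range is refused whole. The fingers move at their own pace and stop on an object; FORCE is the grip in N (left out, the last holds). Time passes only in rows, so rows that repeat a pose let the fingers close. It gives the time, the measured TCP pose, the force, the opening and the grip force at its end, in the units of the state.
- bot.observe(): the state, without advancing time (a new reading comes with each control period).
- bot.grab_frame(name): name is "scene" or "side" or "wrist"; returns a dict with "img" (480x640x3 uint8, red, green, blue), "z_map" (480x640 float32, m along the optical axis (not along the pixel's ray), 0 where there is no reading), "vfov" (degrees; the focal length in pixels is half the picture's height over the tangent of half this angle, whatever the lens; pixels are square), "cx", "cy" (the principal point, pixels), "rvec" (rotation vector, rad) and "tvec" (3), from world to camera coordinates, as OpenCV has them. Camera axes: x right, y down, z forward; pixel columns grow to the right and rows downward; lengths in m; the calibration is good to about 2 mm. A picture is of the moment at which its call begins.
- bot.job_done(): hands the job in; it is judged then, once.
The state is a dict: "clock": time; "qpos": joint angles; "qd": joint speeds; "joint_efforts": joint torques, N m; "position": TCP position; "tool_rot": TCP orientation; "force": force on the tool from outside, world axes, zero at the start; "moment": the same for the moment, N m; "grip_width": finger opening in m; "finger_force": force on a finger pad.
Only numpy, scipy, OpenCV 4.12 (cv2) and the standard library are available. Lean on these libraries where they do the work, as an engineer would, in place of code of your own. Each camera call takes 0.05 s, during which the arm holds its last target. There are 200 camera calls.

TASK

Make up the decorator's tray. Swing the keeper arm clear of the spindle, slide the spent cardboard core off the spindle and throw it into the green scrap bin, then slide the full yellow tape roll off, keeping it level, and lay it flat in the blue half of the tray; last, lift the terracotta mug lid out of its plaster mould and set it down gently, knob up, in the white half. Leave the mugs and the jar alone.

Things in the scene. Friction and masses are not known exactly. Their poses are not given: they have to be found in the camera images.
- stand: fixed stand: blue plate 180 x 80 x 12 mm with an upright steel spindle, 20 mm diameter, its tip 80 mm above the table, on this origin's axis (origin on the table under the spindle, z up). Its own -x axis points to the keeper's post, 90 mm away (16 mm diameter, 84 mm high). The plate reaches 125 mm to -x and 55 mm to +x.
- keeper (a joint): angle (rad) of the keeper arm about the upright post, a stiff hinge that stays where it is left: 0 when the arm lies exactly over the spindle (along the stand's +x), positive counter-clockwise seen from above; it swings to 1.75 either way. Arm: aluminium bar 16 mm wide, 84 to 92 mm above the table, reaching 120 mm from the hinge axis. While it lies over the spindle nothing can be slid off.
- keeper_knob (a point): middle of the upright red knob near the free end of the keeper arm, 115 mm from the hinge axis: 18 mm diameter, standing from 92 to 124 mm above the table (this point at 108 mm).
- keeper_hinge (a point): point on the keeper's hinge axis at 84 mm above the table; it does not move with the arm.
- roll: full roll of yellow tape on a cardboard core: 60 mm outer diameter, 27 mm bore, 30 mm high, about 90 g; it starts on the spindle, lying on the stand's plate, under the spent core. Origin at the centre of its underside, z along its axis.
- roll_mid (a point): centre of the tape roll, 15 mm above its underside.
- core: spent brown cardboard core: ring of 34 mm outer diameter, 27 mm bore, 30 mm high, about 20 g; it starts on the spindle on top of the roll (from about 43 to 73 mm above the table). Origin at the centre of its underside, z along its axis.
- core_mid (a point): centre of the spent core, 15 mm above its underside.
- mould: fixed off-white plaster mould block 130 x 130 x 30 mm with a round cavity 75 mm across and 12 mm deep in the middle of its top. Origin at the centre of its underside, z up.
- lid: terracotta mug lid: disc 70 mm across and 13 mm thick, on it a central knob 18 mm in diameter (20 mm near its top) up to 36 mm above the disc's underside, about 100 g; it starts in the mould's cavity with its underside 18 mm above the table and its knob up. Origin at the centre of its underside, z up through the knob.
- tray: fixed black tray 115 x 212 mm (x, y), walls 18 mm high and 4 mm thick, floor 4 mm thick; a wall across its middle makes two compartments of about 107 x 100 mm, the one at its own +y lined blue, the one at -y lined white. Origin at the centre of its underside.
- tray_blue (a point): centre of the floor of the tray's blue compartment, 4 mm above the table; axes as the tray's.
- tray_white (a point): centre of the floor of the tray's white compartment, 4 mm above the table; axes as the tray's.
- bin: fixed open green scrap bin 130 x 130 x 60 mm, walls and floor 4 mm thick. Origin at the centre of its underside.
- mug_a: bystander: white mug 80 mm across, 95 mm high, handle at its own +y. Origin at the centre of its underside.
- mug_b: bystander: another such mug.
- jar: bystander: amber glass jar, black cap, 60 mm across, 70 mm high. Origin at the centre of its underside.

How it is judged:
By the outcome, as a careful person would: the job done as asked, in the order asked, and still so for the second after the job is handed in, with the robot touching nothing.
It also fails if it takes over 67 s, if anything falls off the work surface, if the arm or the gripper's body presses on something with over 40 N, if the wrist force passes 120 N, or if a joint passes its speed limit or range.

## Working session

There is one attempt and no reset: what is moved stays moved. The work goes in short steps, Python scripts to look and compute and a shell command to move; the robot and the scene stay as the last step left them, time stands still between calls to the robot, and variables do not carry over. Pictures are saved under pics/ and viewed, at most 10 in all, crops included, and the job is handed in when it is done.

```bash
ls; mkdir -p pics; cat > h.py <<'E'
import numpy as np, cv2
from workcell import bot
def cam(n):
    f=bot.grab_frame(n); f['f']=240/np.tan(np.radians(f['vfov'])/2); f['R']=cv2.Rodrigues(np.array(f['rvec'],float))[0]; f['t']=np.array(f['tvec'],float).ravel(); return f
def cloud(f):
    v,u=np.mgrid[0:480,0:640]; z=f['z_map']
    P=np.stack([(u-f['cx'])/f['f']*z,(v-f['cy'])/f['f']*z,z],-1)
    W=(P-f['t'])@f['R']; W[z==0]=np.nan; return W
def ray(f,u,v,h):
    d=f['R'].T@np.array([(u-f['cx'])/f['f'],(v-f['cy'])/f['f'],1]); c=-f['R'].T@f['t']
    return c+d*(h-c[2])/d[2]
E
python3 - <<'E'
from h import *
for n in ['scene','side','wrist']:
    f=cam(n); cv2.imwrite(f'pics/{n}0.png',f['img'][:,:,::-1]); np.savez(f'pics/{n}0.npz',**{k:f[k] for k in f})
    print(n,f['f'],f['cx'],f['cy'],-f['R'].T@f['t'],f['R'][2])
    print((f['z_map']==0).mean())
s=bot.observe();print(s['position'],s['tool_rot'],s['grip_width'],s['clock'],s['force'])
E
```

```text
pics
scene 600.9751308484828 326.30811758594405 228.86796882808045 [1.2946728  0.48040905 0.75596008] [-0.62787925 -0.47302183 -0.61807605]
0.0040885416666666665
side 520.7229379926057 320.6260113530264 231.52826037310504 [ 0.42609145 -0.77740893  0.8016705 ] [ 0.18726023  0.72448583 -0.66336558]
0.0040625
wrist 401.4331369157111 327.0062370219101 236.3542157087865 [ 0.32661378 -0.53803912  0.37408096] [-0.29155891 -0.1278609  -0.94796888]
0.004052734375
[ 0.25231434 -0.57152913  0.24783704] [-3.14068432e+00  7.74818476e-05  4.15771972e-01] 0.08560693690848585 0.15 [ 0.32448376 -0.27623246  0.27580946]
```

View pics/scene0.png

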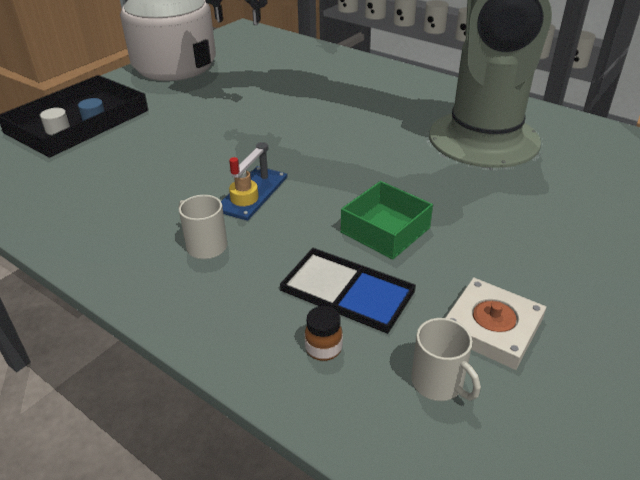

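View pics/side0.png

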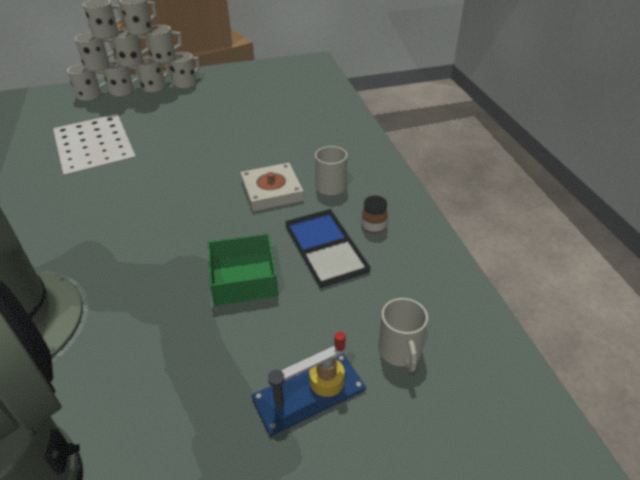

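Scene view: keeper over the spindle with its red knob at about (235,165), roll (243,192), bin (387,220), tray white (318,278) and blue (375,299), lid (496,316), mugs (203,227) and (443,360), jar (323,335). The side view agrees: knob (340,342), roll (327,378).

```bash
cat > m.py <<'E'
from h import *
def masks(f):
    H=cv2.cvtColor(f['img'],cv2.COLOR_RGB2HSV); h,s,v=[H[...,i].astype(int) for i in range(3)]
    return dict(red=((h<5)|(h>174))&(s>170)&(v>90),yellow=(h>20)&(h<30)&(s>150)&(v>90),blue=(h>105)&(h<125)&(s>150)&(v>60),
      green=(h>55)&(h<75)&(s>150),terra=(h>3)&(h<14)&(s>120)&(v>60),white=(s<40)&(v>130),black=(v<35))
if __name__=='__main__':
  for n in ['scene','side']:
    f=dict(np.load(f'pics/{n}0.npz')); W=cloud(f); M=masks(f)
    print('==',n)
    ok=(W[...,0]>0.2)&(W[...,0]<0.95)&(abs(W[...,1])<0.75)&(W[...,2]<0.2)&(W[...,2]>-.02)
    for k,m in M.items():
        if k=='black': continue
        m=m&ok; c,l,st,ce=cv2.connectedComponentsWithStats(m.astype(np.uint8))
        for i in range(1,c):
            if st[i,4]>40:
                p=W[l==i]; hi=p[p[:,2]>np.percentile(p[:,2],90)-.004]
                r=cv2.minAreaRect((p[:,:2]*1000).astype(np.float32))
                print(k,st[i,4],ce[i].round(),'lo',np.percentile(p,2,axis=0).round(3),'hi',np.percentile(p,98,axis=0).round(3),'med',np.median(p,0).round(3),'rect',np.round(r[0]),np.round(r[1]),round(r[2],1))
E
python3 m.py
```

```text
== scene
red 113 [234. 165.] lo [ 0.58  -0.29   0.097] hi [ 0.593 -0.277  0.127] med [ 0.589 -0.282  0.115] rect [ 586. -284.] [18. 14.] 40.8
yellow 436 [244. 195.] lo [ 0.539 -0.314  0.016] hi [ 0.59  -0.262  0.046] med [ 0.577 -0.276  0.037] rect [ 565. -288.] [50. 56.] 51.7
blue 355 [264. 189.] lo [ 0.449 -0.331  0.008] hi [ 0.603 -0.246  0.017] med [ 0.496 -0.28   0.014] rect [ 526. -292.] [174.  67.] 14.2
blue 149 [232. 209.] lo [ 0.587 -0.32   0.006] hi [ 0.615 -0.26   0.018] med [ 0.604 -0.287  0.014] rect [ 601. -288.] [32. 65.] 13.0
blue 2070 [374. 298.] lo [0.593 0.045 0.005] hi [0.69  0.137 0.012] med [0.642 0.092 0.008] rect [645.  93.] [111. 100.] 7.4
terra 995 [494. 316.] lo [0.552 0.256 0.029] hi [0.609 0.317 0.056] med [0.584 0.289 0.033] rect [580. 287.] [64. 68.] 15.8
terra 350 [323. 340.] lo [0.77  0.069 0.034] hi [0.809 0.115 0.054] med [0.8   0.102 0.045] rect [792.  94.] [34. 56.] 39.6
white 198 [249. 159.] lo [ 0.409 -0.422  0.002] hi [ 0.572 -0.281  0.097] med [ 0.528 -0.299  0.094] rect [ 475. -341.] [234.  47.] 41.5
white 1787 [203. 225.] lo [ 0.675 -0.292  
[... 1482 characters left out ...]
] rect [218. 631.] [ 35. 189.] 0.7
white 1221 [271. 182.] lo [0.51  0.22  0.001] hi [0.639 0.392 0.034] med [0.572 0.282 0.031] rect [578. 308.] [142. 184.] 3.1
white 1255 [334. 261.] lo [ 0.607 -0.05   0.003] hi [0.704 0.034 0.01 ] med [ 0.654 -0.01   0.007] rect [655.  -7.] [101.  91.] 7.7
white 289 [404. 316.] lo [ 0.669 -0.294 -0.001] hi [ 0.789 -0.145  0.098] med [ 0.712 -0.248  0.096] rect [ 726. -216.] [167.  88.] 59.3
white 67 [412. 347.] lo [ 0.697 -0.322  0.076] hi [ 0.705 -0.3    0.085] med [ 0.701 -0.312  0.081] rect [ 701. -311.] [24.  8.] 83.5
white 543 [309. 362.] lo [ 0.483 -0.317  0.001] hi [ 0.571 -0.227  0.095] med [ 0.527 -0.301  0.093] rect [ 536. -268.] [128.  78.] 13.3
```

```bash
cat > fit.py <<'E'
from m import *
def top(f,m,h,sel=None):
    """convex hull -> rays on plane h"""
    c=max(cv2.findContours(m.astype(np.uint8),cv2.RETR_EXTERNAL,cv2.CHAIN_APPROX_NONE)[0],key=cv2.contourArea)
    return np.array([ray(f,*q[0],h)[:2] for q in cv2.convexHull(c)])
def near(W,x,y,r): return np.hypot(W[...,0]-x,W[...,1]-y)<r
def mid(p):
    (x,y),r=cv2.minEnclosingCircle((p*1000).astype(np.float32)); return round(x,1),round(y,1),round(r,1)
def rect(p):
    r=cv2.minAreaRect((p*1000).astype(np.float32)); return np.round(r[0],1),np.round(r[1]),round(r[2],1)
E
python3 - <<'E'
from fit import *
for n in ['scene','side']:
    f=dict(np.load(f'pics/{n}0.npz')); W=cloud(f); M=masks(f); z=W[...,2]
    print(n,'knob',mid(top(f,M['red']&near(W,.585,-.287,.03)&(z>.118),.124)))
    print('roll',mid(top(f,M['yellow']&near(W,.56,-.29,.05)&(z>.037),.042)))
    print('lid',mid(top(f,M['terra']&near(W,.58,.285,.05)&(z<.045),.031)))
    print('lidknob',mid(top(f,M['terra']&near(W,.58,.285,.02)&(z>.048),.054)))
    print('mould',rect(top(f,(z>.022)&(z<.06)&near(W,.578,.285,.1)&(M['white']|M['terra']),.03)))
    print('blue',rect(top(f,M['blue']&near(W,.642,.093,.08),.004)))
    print('white',rect(top(f,M['white']&near(W,.655,-.01,.08),.004)))
    print('green',rect(top(f,M['green']&near(W,.47,.0,.2),.06)),np.nanpercentile(W[M['green']],[2,98],axis=0).round(3))
    b=M['blue']&near(W,.53,-.3,.13)
    print('plate',rect(np.vstack([[ray(f,u,v,.012)[:2] for v,u in np.argwhere(b)]])))
    a=(abs(z-.093)<.006)&near(W,.53,-.3,.09)&M['white']; q=W[a][:,:2]; 
    print('arm',cv2.fitLine(q.astype(np.float32),cv2.DIST_HUBER,0,.01,.01).ravel())
E
```

```text
scene knob (587.7, -282.0, 12.5)
roll (563.2, -288.4, 32.2)
lid (578.2, 285.8, 35.0)
lidknob (579.8, 285.8, 11.8)
mould (array([575.7, 285.8]), array([135., 132.]), 3.1)
blue (array([636.5,  88.7]), array([97., 95.]), 7.6)
white (array([650.4, -15.5]), array([95., 95.]), 7.5)
green (array([425.9,  58.1]), array([17.,  8.]), 29.9) [[ 0.395 -0.064  0.005]
 [ 0.529  0.068  0.06 ]]
plate (array([ 530.3, -298. ]), array([185.,  81.]), 12.8)
arm [ 0.9639193   0.26619473  0.53691816 -0.29513592]
side knob (581.3, -289.8, 7.5)
roll (555.9, -297.4, 29.9)
lid (573.1, 280.9, 31.4)
lidknob (571.3, 277.4, 8.0)
mould (array([572.8, 284.4]), array([131., 133.]), 3.0)
blue (array([642.3,  99. ]), array([100.,  86.]), 7.5)
white (array([655.8,  -5. ]), array([100.,  85.]), 7.5)
green (array([ 402.6, -110. ]), array([0., 0.]), 0.0) [[ 0.393 -0.067  0.005]
 [ 0.48   0.064  0.055]]
plate (array([ 521.9, -308.2]), array([176.,  77.]), 10.0)
arm [ 0.97002256  0.24301481  0.52612895 -0.30159572]
```

```bash
cat > go.py <<'E'
import sys; from h import *
from scipy.spatial.transform import Rotation as Ro
s=bot.observe(); x,y,z,yaw=map(float,sys.argv[1:5])
R=Ro.from_euler('xyz',s['tool_rot']); T=Ro.from_euler('xyz',[np.pi,0,yaw])
print('shift',np.round(R.inv().apply(np.array([x,y,z])-s['position'])/.2,3),'turn',np.round((R.inv()*T).as_rotvec()/(np.pi/2),3))
print(s['clock'],np.round(s['position'],4),np.round(s['tool_rot'],3),round(s['grip_width'],4),round(s['finger_force'],1) if np.isscalar(s['finger_force']) else s['finger_force'],np.round(s['force'],1))
E
python3 go.py .584 -.286 .20 .24; python3 go.py .584 -.286 .115 .24
```

```text
shift [ 2.094 -0.636  0.24 ] turn [-0.001  0.     0.112]
0.15 [ 0.2523 -0.5715  0.2478] [-3.141  0.     0.416] 0.0856 0.0 [ 0.3 -0.3  0.3]
shift [ 2.094 -0.636  0.665] turn [-0.001  0.     0.112]
0.15 [ 0.2523 -0.5715  0.2478] [-3.141  0.     0.416] 0.0856 0.0 [ 0.3 -0.3  0.3]
```

```bash
python3 -m inch '[[1,-0.32,0,0,0,0,0.5],[1,-0.32,0,0,0,0,0.5],[1,-0.32,0,0,0,0,0.5],[1,-0.32,0,0,0,0,0.5]]' 40; python3 -m inch '[[0.9,-0.32,0,0,0,0.112,0.5],[0.9,-0.32,0,0,0,0.112,0.5],[0.9,-0.32,0,0,0,0.112,0.5],[0.9,-0.32,0,0,0,0.112,0.5],[0.9,-0.32,0,0,0,0.112,0.5]]'
python3 - <<'E'
from fit import *
f=cam('wrist'); cv2.imwrite('pics/w1.png',f['img'][:,:,::-1]); W=cloud(f); M=masks(f); z=W[...,2]
print('knob',mid(top(f,M['red']&near(W,.585,-.287,.03)&(z>.115),.124)))
print('roll',mid(top(f,M['yellow']&near(W,.56,-.29,.05)&(z>.036),.042)))
E
python3 go.py .584 -.286 .115 .24
```

```text
clock: 0.65
position: [0.4126, -0.4292, 0.2482]
tool_rot: [-3.141, -0.001, 0.42]
force: [-1.2, 0.3, -0.2]
grip_width: 0.0425
finger_force: 0.0
clock: 1.27
position: [0.5482, -0.3012, 0.248]
tool_rot: [-3.141, 0.001, 0.24]
force: [0.3, -1.0, -0.3]
grip_width: 0.0426
finger_force: 0.0
knob (583.9, -286.0, 9.0)
roll (559.5, -292.6, 29.8)
shift [ 0.196 -0.035  0.665] turn [ 0.     0.001 -0.001]
1.325 [ 0.5476 -0.302   0.2481] [3.141e+00 1.000e-03 2.390e-01] 0.0425 0.0 [-1.2  0.4 -0.3]
```

View pics/w1.png

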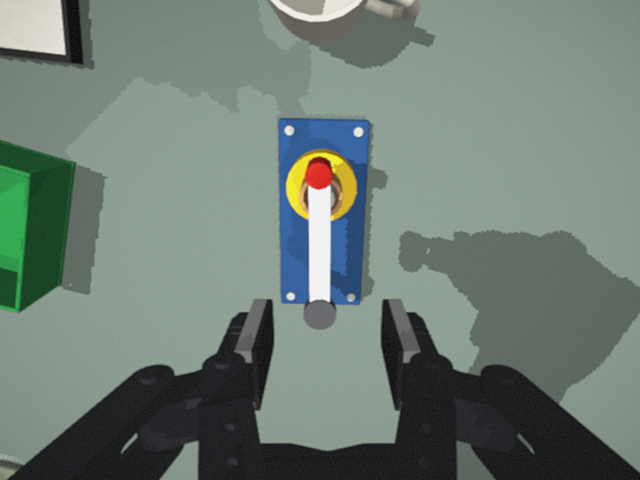

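Wrist view: the red knob is at (319,172), the arm lies over the spindle, the hinge is at (320,314) and the fingers are aligned with the arm.

```bash
python3 -m inch '[[0.19,-0.035,0.2,0,0,0,0.5],[0.19,-0.035,0.4,0,0,0,0.5],[0.19,-0.035,0.665,0,0,0,0.5],[0.19,-0.035,0.665,0,0,0,0.5],[0.19,-0.035,0.665,0,0,0,0.15],[0.19,-0.035,0.665,0,0,0,0.15],[0.19,-0.035,0.665,0,0,0,0.15],[0.19,-0.035,0.665,0,0,0,0.15]]' 30; python3 go.py .584 -.286 .115 .24
```

```text
clock: 2.33
position: [0.5843, -0.2863, 0.1176]
tool_rot: [3.139, -0.002, 0.239]
force: [-3.1, -1.9, 9.7]
grip_width: 0.0165
finger_force: 30.0
shift [-0.001 -0.002  0.013] turn [ 0.001 -0.001 -0.   ]
2.325 [ 0.5843 -0.2863  0.1176] [ 3.139e+00 -2.000e-03  2.390e-01] 0.0165 30.0 [-3.1 -1.9  9.7]
```

```bash
python3 -m inch '[[0,0,-0.02,0,0,0,0.15],[-0.002,0.05,-0.02,0,0,0.056,0.15],[-0.009,0.1,-0.02,0,0,0.111,0.15],[-0.02,0.149,-0.02,0,0,0.167,0.15],[-0.035,0.197,-0.02,0,0,0.222,0.15],[-0.054,0.243,-0.02,0,0,0.278,0.15],[-0.077,0.2875,-0.02,0,0,0.333,0.15],[-0.104,0.33,-0.02,0,0,0.389,0.15],[-0.1345,0.37,-0.02,0,0,0.444,0.15],[-0.168,0.407,-0.02,0,0,0.5,0.15],[-0.205,0.44,-0.02,0,0,0.556,0.15],[-0.245,0.471,-0.02,0,0,0.611,0.15],[-0.2875,0.498,-0.02,0,0,0.667,0.15],[-0.332,0.521,-0.02,0,0,0.722,0.15],[-0.378,0.54,-0.02,0,0,0.778,0.15],[-0.475,0.566,-0.02,0,0,0.889,0.15],[-0.475,0.566,-0.02,0,0,0.889,0.15],[-0.475,0.566,-0.02,0,0,0.889,0.4],[-0.475,0.566,-0.02,0,0,0.889,0.4]]'
python3 -m inch '[[0,0,-0.3,0,0,0,0.4],[0,0,-0.6,0,0,0,0.6],[0,0,-0.6,0,0,0,0.6]]'
python3 - <<'E'
from fit import *
for n in ['scene','side']:
    f=cam(n); W=cloud(f); M=masks(f); z=W[...,2]
    m=M['red']&near(W,.5,-.4,.08)&(z>.115); print(n,m.sum(), mid(top(f,m,.124)) if m.sum() else 0)
print(np.round(bot.observe()['qpos'],2))
E
python3 go.py .5595 -.2926 .2 .24
```

```text
clock: 4.7
position: [0.5187, -0.4178, 0.1202]
tool_rot: [-3.14, -0.001, -1.156]
force: [0.0, 0.1, 0.1]
grip_width: 0.0342
finger_force: 0.0
clock: 5.08
position: [0.5198, -0.4191, 0.2449]
tool_rot: [-3.137, -0.007, -1.156]
force: [-0.1, 0.6, -0.6]
grip_width: 0.0513
finger_force: 0.0
scene 47 (525.0, -414.1, 16.2)
side 115 (513.7, -423.0, 10.0)
[ 0.37  0.62  0.35  1.51 -0.23  1.05 -1.95]
shift [-0.49  -0.439  0.201] turn [-0.    -0.001 -0.889]
5.175 [ 0.5185 -0.4176  0.2402] [-3.140e+00 -1.000e-03 -1.156e+00] 0.0513 0.0 [-0.3  0.7 -0.6]
```

```bash
python3 -m inch '[[-0.1,-0.1,0,0,0,-0.11,0.7],[-0.2,-0.2,0,0,0,-0.22,0.7],[-0.3,-0.3,0,0,0,-0.33,0.7],[-0.4,-0.35,0,0,0,-0.45,0.7],[-0.49,-0.36,0,0,0,-0.56,0.7],[-0.49,-0.36,0,0,0,-0.67,0.7],[-0.49,-0.36,0,0,0,-0.78,0.7],[-0.49,-0.36,0,0,0,-0.889,0.7],[-0.49,-0.36,0,0,0,-0.889,0.7]]'
python3 - <<'E'
from fit import *
f=cam('wrist'); cv2.imwrite('pics/w2.png',f['img'][:,:,::-1]); W=cloud(f); M=masks(f); z=W[...,2]
m=near(W,.56,-.293,.03)&(z>.065)&(z<.078); print('core',m.sum(),mid(top(f,m,.073)))
m=near(W,.56,-.293,.022)&(z>.076)&(z<.09); print('spindle',m.sum(),mid(top(f,m,.08)) if m.sum() else 0)
print('roll',mid(top(f,M['yellow']&near(W,.56,-.29,.05)&(z>.036),.042)))
E
python3 go.py .5595 -.2926 .067 .24
```

```text
clock: 6.3
position: [0.5443, -0.2989, 0.2383]
tool_rot: [-3.14, 0.001, 0.239]
force: [-0.3, -0.2, -0.0]
grip_width: 0.0599
finger_force: 0.0
core 811 (559.1, -293.4, 17.4)
spindle 577 (559.5, -294.0, 10.1)
roll (559.5, -293.0, 29.8)
shift [ 0.082 -0.013  0.857] turn [-0.001  0.001 -0.003]
6.35 [ 0.5443 -0.2991  0.2385] [-3.14e+00  1.00e-03  2.36e-01] 0.0601 0.0 [-0.6 -0.5  0.5]
```

View pics/w2.png

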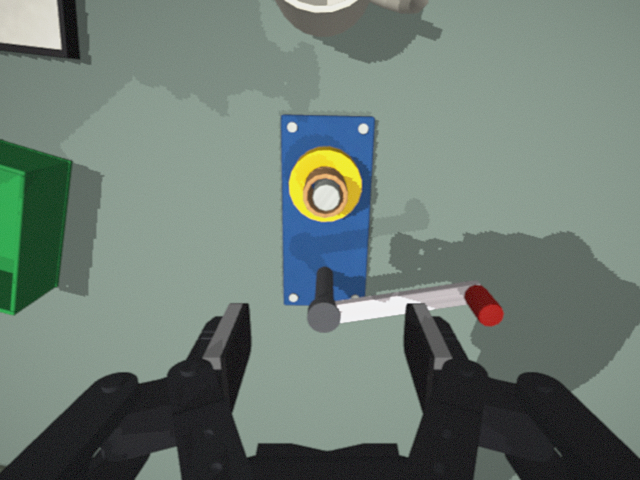

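The keeper is clear: its arm now points right, with the knob at (485,305). The core and spindle are free at (326,193).

```bash
python3 -m inch '[[0.08,-0.008,0.2,0,0,0,0.7],[0.08,-0.008,0.5,0,0,0,0.7],[0.08,-0.008,0.75,0,0,0,0.7],[0.08,-0.008,0.867,0,0,0,0.7],[0.08,-0.008,0.867,0,0,0,0.7],[0.08,-0.008,0.867,0,0,0,0.2],[0.08,-0.008,0.867,0,0,0,0.2],[0.08,-0.008,0.867,0,0,0,0.2],[0.08,-0.008,0.867,0,0,0,0.2]]' 20; python3 go.py .46 0 .2 .24
```

```text
clock: 7.48
position: [0.5605, -0.2941, 0.0673]
tool_rot: [3.14, -0.002, 0.239]
force: [-1.1, 0.9, 8.1]
grip_width: 0.0339
finger_force: 20.1
shift [-0.138 -1.547 -0.666] turn [ 0.001 -0.001 -0.   ]
7.475 [ 0.5605 -0.2941  0.0673] [ 3.14e+00 -2.00e-03  2.39e-01] 0.0339 20.1 [-1.1  0.9  8.1]
```

```bash
python3 -m inch '[[0,0,-0.1,0,0,0,0.2],[0,0,-0.2,0,0,0,0.2],[0,0,-0.35,0,0,0,0.2],[0,0,-0.5,0,0,0,0.2],[0,-0.3,-0.55,0,0,0,0.2],[-0.05,-0.6,-0.55,0,0,0,0.2],[-0.1,-0.9,-0.55,0,0,0,0.2],[-0.13,-1,-0.55,0,0,0,0.2],[-0.13,-1,-0.55,0,0,0,0.2]]'; python3 go.py .46 0 .075 .24
```

```text
clock: 8.6
position: [0.4872, -0.1049, 0.1772]
tool_rot: [3.141, -0.002, 0.241]
force: [0.9, -0.6, -0.3]
grip_width: 0.034
finger_force: 20.1
shift [-0.007 -0.542  0.511] turn [ 0.    -0.001  0.001]
8.6 [ 0.4872 -0.1049  0.1772] [ 3.141e+00 -2.000e-03  2.410e-01] 0.034 20.1 [ 0.9 -0.6 -0.3]
```

```bash
python3 -m inch '[[0,-0.3,0,0,0,0,0.2],[0,-0.54,0.1,0,0,0,0.2],[0,-0.54,0.35,0,0,0,0.2],[0,-0.54,0.53,0,0,0,0.2],[0,-0.54,0.53,0,0,0,0.2],[0,-0.54,0.53,0,0,0,0.6],[0,-0.54,0.53,0,0,0,0.6],[0,-0.54,0.53,0,0,0,0.6],[0,-0.54,0.2,0,0,0,0.8],[0,-0.54,-0.1,0,0,0,1],[0,-0.54,-0.1,0,0,0,1]]'
python3 - <<'E'
from fit import *
f=cam('wrist'); cv2.imwrite('pics/w3.png',f['img'][:,:,::-1])
E
python3 go.py .5593 -.2936 .19 .24
```

```text
clock: 9.98
position: [0.4634, -0.0008, 0.2003]
tool_rot: [3.141, -0.008, 0.239]
force: [0.6, -0.6, -1.5]
grip_width: 0.0855
finger_force: 0.0
shift [0.123 1.537 0.043] turn [ 0.    -0.003 -0.   ]
10.025 [ 0.4624 -0.0008  0.1983] [ 3.141 -0.005  0.24 ] 0.0852 0.0 [ 0.9  0.5 -0.3]
```

View pics/w3.png

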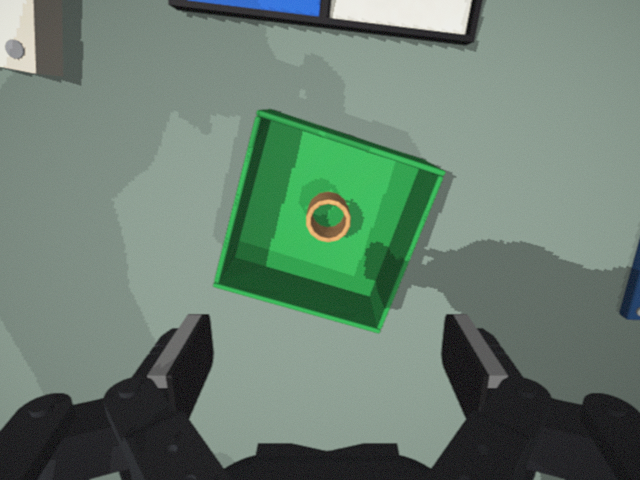

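Wrist view: the brown core stands in the green bin at (328,218). Next comes the roll.

```bash
python3 -m inch '[[0.03,0.3,0,0,0,0,1],[0.06,0.6,0,0,0,0,1],[0.12,0.95,0,0,0,0,1],[0.12,0.95,0,0,0,0,1]]'; python3 -m inch '[[0,0.3,0,0,0,0,1],[0,0.587,0,0,0,0,1],[0,0.587,0,0,0,0,1],[0,0.587,0,0,0,0,1]]'; python3 go.py .5593 -.2936 .040 .24
```

```text
clock: 10.52
position: [0.5297, -0.1838, 0.1945]
tool_rot: [3.141, 0.002, 0.235]
force: [-0.7, 0.6, -0.9]
grip_width: 0.0854
finger_force: 0.0
clock: 11.02
position: [0.5574, -0.2927, 0.1948]
tool_rot: [-3.14, 0.001, 0.24]
force: [0.5, 0.7, -0.3]
grip_width: 0.0854
finger_force: 0.0
shift [0.009 0.008 0.774] turn [-0.001  0.001  0.   ]
11.025 [ 0.5574 -0.2927  0.1948] [-3.14e+00  1.00e-03  2.40e-01] 0.0854 0.0 [ 0.5  0.7 -0.3]
```

```bash
python3 -m inch '[[0.009,0.007,0.25,0,0,0,1],[0.009,0.007,0.5,0,0,0,1],[0.009,0.007,0.7,0,0,0,1],[0.009,0.007,0.77,0,0,0,1],[0.009,0.007,0.77,0,0,0,1],[0.009,0.007,0.77,0,0,0,0.6],[0.009,0.007,0.77,0,0,0,0.6],[0.009,0.007,0.77,0,0,0,0.6],[0.009,0.007,0.77,0,0,0,0.6]]' 40; python3 go.py .5593 -.2936 .15 .24
```

```text
clock: 12.15
position: [0.5607, -0.2949, 0.0441]
tool_rot: [3.14, -0.002, 0.24]
force: [-3.0, 2.6, 15.9]
grip_width: 0.059
finger_force: 39.4
shift [-0.004 -0.007 -0.53 ] turn [ 0.001 -0.001  0.   ]
12.15 [ 0.5607 -0.2949  0.0441] [ 3.14e+00 -2.00e-03  2.40e-01] 0.059 39.4 [-3.   2.6 15.9]
```

```bash
python3 -m inch '[[0,0,-0.06,0,0,0,0.6],[0,0,-0.14,0,0,0,0.6],[0,0,-0.24,0,0,0,0.6],[0,0,-0.36,0,0,0,0.6],[0,0,-0.5,0,0,0,0.6],[0,0,-0.6,0,0,0,0.6],[0,0,-0.6,0,0,0,0.6],[0,0,-0.6,0,0,0,0.6]]'; python3 go.py .642 .094 .15 1.702
python3 - <<'E'
from fit import *
for n in ['scene','side']:
    f=cam(n); W=cloud(f); M=masks(f); p=W[M['yellow']&near(W,.56,-.293,.06)]; print(n,np.percentile(p,[3,50,97],axis=0).round(3)); 
    cv2.imwrite(f'pics/{n}4.png',f['img'][:,:,::-1])
f=cam('side');a=f['img'][250:450,200:480,::-1]
b=cam('scene')['img'][100:240,150:346,::-1]
cv2.imwrite('pics/c4.png',np.hstack([cv2.resize(a,(400,286)),cv2.resize(b,(400,286))]))
E
```

```text
clock: 13.15
position: [0.5596, -0.2945, 0.1619]
tool_rot: [-3.141, 0.0, 0.24]
force: [0.1, -0.2, -1.5]
grip_width: 0.058
finger_force: 42.9
shift [ 0.862 -1.789  0.06 ] turn [-0.    -0.    -0.931]
13.15 [ 0.5596 -0.2945  0.1619] [-3.141  0.     0.24 ] 0.058 42.9 [ 0.1 -0.2 -1.5]
scene [[ 0.541 -0.317  0.135]
 [ 0.578 -0.282  0.154]
 [ 0.589 -0.264  0.163]]
side [[ 0.529 -0.325  0.138]
 [ 0.54  -0.312  0.159]
 [ 0.555 -0.272  0.162]]
```

View pics/c4.png

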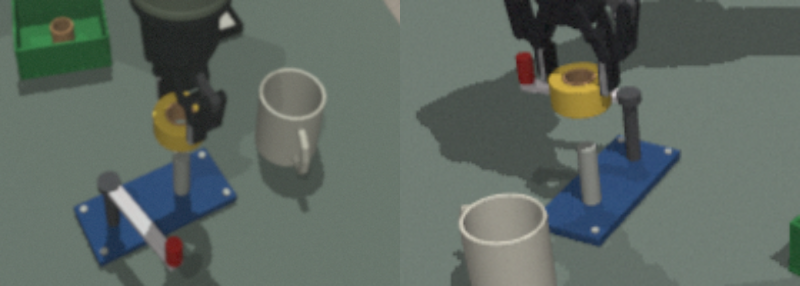

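Roll held level, off the spindle: at (180,120) in the left (side) crop and at (580,90) in the right (scene) crop.

```bash
python3 -m inch '[[0.05,-0.15,0,0,0,0,0.6],[0.15,-0.35,0,0,0,0,0.6],[0.27,-0.6,0,0,0,0,0.6],[0.4,-0.85,0,0,0,0,0.6],[0.43,-0.9,0,0,0,0,0.6],[0.43,-0.9,0,0,0,0,0.6]]'; python3 -m inch '[[0.05,-0.1,0,0,0,-0.09,0.6],[0.1,-0.2,0,0,0,-0.18,0.6],[0.16,-0.35,0,0,0,-0.28,0.6],[0.22,-0.5,0,0,0,-0.38,0.6],[0.3,-0.65,0,0,0,-0.48,0.6],[0.37,-0.78,0,0,0,-0.58,0.6],[0.43,-0.88,0,0,0,-0.68,0.6],[0.43,-0.88,0,0,0,-0.78,0.6],[0.43,-0.88,0,0,0,-0.87,0.6],[0.43,-0.88,0,0,0,-0.931,0.6],[0.43,-0.88,0,0,0,-0.931,0.6]]'; python3 go.py .642 .094 .038 1.702
python3 - <<'E'
from fit import *
f=cam('side'); W=cloud(f); M=masks(f);z=W[...,2]
b=M['blue']&near(W,.642,.093,.08); print('blue',rect(top(f,b,.004)))
f=cam('scene'); W=cloud(f); M=masks(f); b=M['blue']&near(W,.642,.093,.08); print('blue',rect(top(f,b,.004)))
f=cam('wrist'); W=cloud(f); z=W[...,2]; M=masks(f); cv2.imwrite('pics/w5.png',f['img'][:,:,::-1])
t=M['black']&near(W,.648,.042,.14)&(z<.03)&(z>.01); print('tray',t.sum(),rect(top(f,t,.018)) if t.sum()>50 else 0)
w=M['white']&near(W,.655,-.01,.08)&(z<.012); print('white',w.sum(),rect(top(f,w,.004)) if w.sum()>50 else 0)
print(np.round(bot.observe()['qpos'],2))
E
```

```text
clock: 14.1
position: [0.6006, -0.099, 0.1616]
tool_rot: [-3.142, 0.001, 0.241]
force: [0.0, -1.3, -0.7]
grip_width: 0.058
finger_force: 43.0
clock: 15.48
position: [0.6425, 0.0897, 0.1615]
tool_rot: [-3.141, 0.001, 1.699]
force: [0.4, 0.1, -1.0]
grip_width: 0.0585
finger_force: 43.0
shift [0.022 0.001 0.618] turn [-0.     0.    -0.002]
15.475 [0.6425 0.0897 0.1615] [-3.141e+00  1.000e-03  1.699e+00] 0.0585 43.0 [ 0.4  0.1 -1. ]
blue (array([641.7,  99.1]), array([101.,  89.]), 8.3)
blue (array([636.6,  88.8]), array([97., 95.]), 7.5)
tray 1210 (array([617.2, -60.7]), array([20., 38.]), 58.0)
white 1727 (array([651.8,   9.9]), array([39., 18.]), 7.3)
[ 0.01  0.68 -0.38  1.59  0.29  0.93 -0.34]
```

View pics/w5.png

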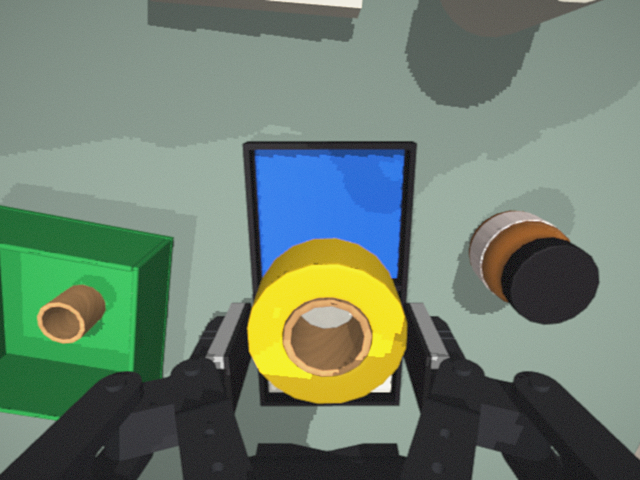

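Wrist view: the roll is level in the fingers; the tray's far corners are at (244,142) and (417,142), its near corners at (260,405) and (399,403).

```bash
python3 - <<'E'
from fit import *
f=cam('wrist')
P=[ray(f,u,v,.018)[:2] for u,v in [(244,142),(417,142),(399,404),(260,405)]]
print(np.round(P,4)); c=np.mean(P,0); a=(P[0]+P[1]-P[2]-P[3])/2; L=np.linalg.norm(a); a/=L
print(c,L,np.linalg.norm(P[0]-P[1]),np.degrees(np.arctan2(-a[0],a[1])),'blue',c+a*.052,'white',c-a*.052)
E
```

```text
[[ 0.5804  0.1406]
 [ 0.6932  0.1552]
 [ 0.7206 -0.0545]
 [ 0.6068 -0.0702]]
[0.65024785 0.04277813] 0.21199946518541696 0.11378649269261237 7.288997032599437 blue [0.6436504  0.09435791] white [ 0.65684531 -0.00880165]
```

```bash
python3 -m inch '[[0.022,0.005,0.15,0,0,0,0.6],[0.022,0.005,0.35,0,0,0,0.6],[0.022,0.005,0.5,0,0,0,0.6],[0.022,0.005,0.57,0,0,0,0.6],[0.022,0.005,0.6,0,0,0,0.6],[0.022,0.005,0.615,0,0,0,0.6],[0.022,0.005,0.62,0,0,0,0.6],[0.022,0.005,0.62,0,0,0,0.6]]'
```

```text
clock: 16.68
position: [0.6431, 0.0965, 0.0385]
tool_rot: [3.141, -0.0, 1.702]
force: [-0.4, -0.2, 0.2]
grip_width: 0.0585
finger_force: 43.0
```

```bash
python3 -m inch '[[0,0,0.005,0,0,0,0.6],[0,0,0.01,0,0,0,0.6],[0,0,0.01,0,0,0,0.6]]'
```

```text
clock: 17.05
position: [0.6429, 0.0965, 0.0363]
tool_rot: [3.141, 0.0, 1.702]
force: [-1.2, -0.7, 5.9]
grip_width: 0.0581
finger_force: 43.6
```

```bash
python3 -m inch '[[0,0,0,0,0,0,0.72],[0,0,0,0,0,0,0.78],[0,0,0,0,0,0,0.78],[0,0,-0.08,0,0,0,0.78],[0,0,-0.2,0,0,0,0.78],[0,0,-0.45,0,0,0,0.6],[0,0,-0.7,0,0,0,0.5],[0,0,-0.7,0,0,0,0.4]]'; python3 go.py .577 .284 .2 1.6
python3 - <<'E'
from fit import *
for n in ['scene','side']:
    f=cam(n); W=cloud(f); M=masks(f);z=W[...,2]
    m=M['yellow']&near(W,.643,.095,.06); print(n,np.nanpercentile(z[m],[2,50,98]).round(4),mid(top(f,m&(z>.03),.034)))
E
```

```text
clock: 18.05
position: [0.6446, 0.0969, 0.181]
tool_rot: [3.135, -0.0, 1.702]
force: [-0.8, -0.3, -0.1]
grip_width: 0.0338
finger_force: 0.0
shift [ 0.971 -0.212 -0.096] turn [ 0.004 -0.     0.065]
18.05 [0.6446 0.0969 0.181 ] [ 3.135 -0.     1.702] 0.0338 0.0 [-0.8 -0.3 -0.1]
scene [0.0104 0.0345 0.0385] (643.3, 98.4, 33.2)
side [0.0264 0.0342 0.0374] (638.5, 92.2, 30.5)
```

```bash
python3 -m inch '[[0.2,-0.05,-0.2,0,0,0,0.4],[0.45,-0.1,-0.3,0,0,0,0.4],[0.7,-0.17,-0.3,0,0,0,0.4],[0.85,-0.21,-0.3,0,0,0,0.4],[0.85,-0.21,-0.3,0,0,0,0.4],[0.85,-0.21,-0.3,0,0,0,0.4]]'
python3 - <<'E'
from fit import *
f=cam('wrist'); cv2.imwrite('pics/w6.png',f['img'][:,:,::-1]); W=cloud(f); M=masks(f); z=W[...,2]
print('disc',mid(top(f,M['terra']&near(W,.577,.285,.05),.031)))
m=M['terra']&near(W,.577,.285,.025)&(z>.046); print('knob',m.sum(),mid(top(f,m,.054)),np.nanpercentile(z[m],[50,98]))
E
python3 go.py .577 .285 .12 1.702
```

```text
clock: 18.9
position: [0.5789, 0.2587, 0.2352]
tool_rot: [-3.14, 0.001, 1.702]
force: [0.5, -0.5, -0.5]
grip_width: 0.0338
finger_force: 0.0
disc (575.7, 286.8, 34.3)
knob 505 (576.1, 286.7, 9.9) [0.05339652 0.0551318 ]
shift [0.134 0.007 0.576] turn [-0.001  0.001 -0.001]
18.95 [0.5792 0.2583 0.2353] [-3.141e+00  1.000e-03  1.701e+00] 0.0344 0.0 [ 0.2 -0.7 -0.6]
```

View pics/w6.png

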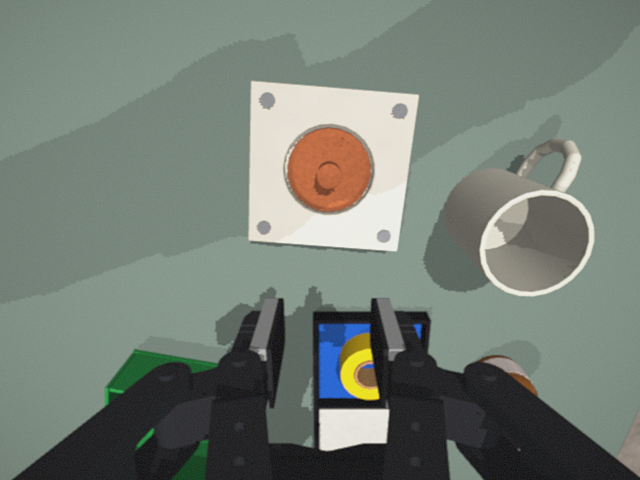

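Wrist view: lid in the mould with its knob top at (328,175); the mug on the right stays well away from the fingers. The roll lies flat in the blue half.

```bash
python3 -m inch '[[0.143,0.003,0.2,0,0,0,0.45],[0.143,0.003,0.45,0,0,0,0.45],[0.143,0.003,0.7,0,0,0,0.45],[0.143,0.003,0.85,0,0,0,0.45],[0.143,0.003,0.912,0,0,0,0.45],[0.143,0.003,0.912,0,0,0,0.45],[0.143,0.003,0.912,0,0,0,0.1],[0.143,0.003,0.912,0,0,0,0.1],[0.143,0.003,0.912,0,0,0,0.1],[0.143,0.003,0.912,0,0,0,0.1]]' 50; python3 go.py .6565 -.009 .11 1.702
```

```text
clock: 20.2
position: [0.5765, 0.2881, 0.0551]
tool_rot: [3.14, -0.0, 1.702]
force: [-2.1, -0.5, 7.1]
grip_width: 0.0167
finger_force: 49.1
shift [-1.525  0.203 -0.275] turn [ 0.001 -0.     0.   ]
20.2 [0.5765 0.2881 0.0551] [ 3.14  -0.     1.702] 0.0167 49.1 [-2.1 -0.5  7.1]
```

```bash
python3 -m inch '[[0,0,-0.05,0,0,0,0.1],[0,0,-0.12,0,0,0,0.1],[0,0,-0.25,0,0,0,0.1],[0,0,-0.4,0,0,0,0.1],[-0.15,0.02,-0.5,0,0,0,0.1],[-0.4,0.05,-0.5,0,0,0,0.1],[-0.65,0.09,-0.5,0,0,0,0.1],[-0.9,0.13,-0.5,0,0,0,0.1],[-0.95,0.15,-0.5,0,0,0,0.1],[-0.95,0.15,-0.5,0,0,0,0.1]]'; python3 go.py .6565 -.009 .155 1.702;python3 - <<'E'
from fit import *
for n in ['side']:
    f=cam(n); W=cloud(f); M=masks(f); x,y,_=bot.observe()['position']; p=W[M['terra']&near(W,x,y,.05)]; print(n,np.nanpercentile(p,[3,50,97],axis=0).round(3))
f=cam('wrist'); cv2.imwrite('pics/w7.png',f['img'][:,:,::-1])
E
```

```text
clock: 21.45
position: [0.6306, 0.1033, 0.1543]
tool_rot: [3.141, -0.0, 1.701]
force: [-0.2, 1.1, -1.5]
grip_width: 0.0169
finger_force: 49.1
shift [-0.573  0.055 -0.004] turn [ 0.    -0.    -0.001]
21.45 [0.6306 0.1033 0.1543] [ 3.141 -0.     1.701] 0.0169 49.1 [-0.2  1.1 -1.5]
side [[0.598 0.066 0.126]
 [0.625 0.086 0.131]
 [0.655 0.111 0.153]]
```

View pics/w7.png

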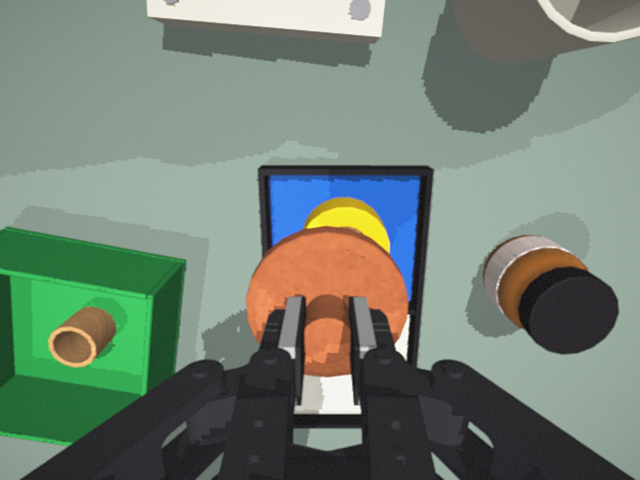

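Lid held level at (328,300), over the tray.

```bash
python3 -m inch '[[-0.15,0.015,0,0,0,0,0.1],[-0.35,0.035,0,0,0,0,0.1],[-0.5,0.05,0,0,0,0,0.1],[-0.573,0.055,0,0,0,0,0.1],[-0.573,0.055,0.15,0,0,0,0.1],[-0.573,0.055,0.35,0,0,0,0.1],[-0.573,0.055,0.48,0,0,0,0.1],[-0.573,0.055,0.53,0,0,0,0.1],[-0.573,0.055,0.54,0,0,0,0.1],[-0.573,0.055,0.545,0,0,0,0.1],[-0.573,0.055,0.55,0,0,0,0.1],[-0.573,0.055,0.55,0,0,0,0.1]]'
```

```text
clock: 23.05
position: [0.6565, -0.0087, 0.044]
tool_rot: [3.141, 0.0, 1.702]
force: [-0.3, 0.0, -0.2]
grip_width: 0.0166
finger_force: 49.1
```

```bash
python3 -m inch '[[0,0,0.004,0,0,0,0.1],[0,0,0.008,0,0,0,0.1],[0,0,0.012,0,0,0,0.1],[0,0,0.012,0,0,0,0.1]]'
```

```text
clock: 23.55
position: [0.6563, -0.0086, 0.0412]
tool_rot: [-3.142, 0.0, 1.702]
force: [-0.0, 0.7, 0.9]
grip_width: 0.0169
finger_force: 49.3
```

```bash
python3 -m inch '[[0,0,0.003,0,0,0,0.1],[0,0,0.006,0,0,0,0.1],[0,0,0.006,0,0,0,0.1]]'
```

```text
clock: 23.92
position: [0.6563, -0.0086, 0.041]
tool_rot: [3.141, 0.0, 1.702]
force: [-8.5, -0.3, 20.4]
grip_width: 0.0168
finger_force: 51.2
```

```bash
python3 -m inch '[[0,0,-0.003,0,0,0,0.1],[0,0,-0.005,0,0,0,0.1],[0,0,-0.005,0,0,0,0.2],[0,0,-0.005,0,0,0,0.35],[0,0,-0.005,0,0,0,0.4],[0,0,-0.1,0,0,0,0.4],[0,0,-0.3,0,0,0,0.4],[0,0,-0.6,0,0,0,0.4],[-0.2,0,-0.8,0,0,0,0.4],[-0.4,0,-0.8,0,0,0,0.4],[-0.6,0,-0.8,0,0,0,0.4],[-0.6,0,-0.8,0,0,0,0.4],[-0.6,0,-0.8,0,0,0,0.4],[-0.6,0,-0.8,0,0,0,0.4]]'
python3 - <<'E'
from fit import *
a=cam('scene'); b=cam('side')
for f in (a,b):
    W=cloud(f); M=masks(f); z=W[...,2]; p=M['terra']&near(W,.656,-.009,.05); print(np.nanpercentile(W[p],[3,50,97],axis=0).round(3),mid(top(f,p&(z<.03),.017)))
cv2.imwrite('pics/end.png',np.hstack([cv2.resize(a['img'],(400,300)),cv2.resize(b['img'],(400,300))])[:,:,::-1])
E
```

```text
clock: 25.68
position: [0.6721, -0.1263, 0.2005]
tool_rot: [3.141, -0.0, 1.704]
force: [-0.0, -0.0, -0.4]
grip_width: 0.0343
finger_force: 0.0
[[ 0.632 -0.036  0.011]
 [ 0.665 -0.004  0.019]
 [ 0.69   0.022  0.041]] (661.0, -6.5, 36.4)
[[ 0.625 -0.044  0.014]
 [ 0.649 -0.021  0.018]
 [ 0.679  0.007  0.04 ]] (652.3, -17.6, 32.8)
```

View pics/end.png

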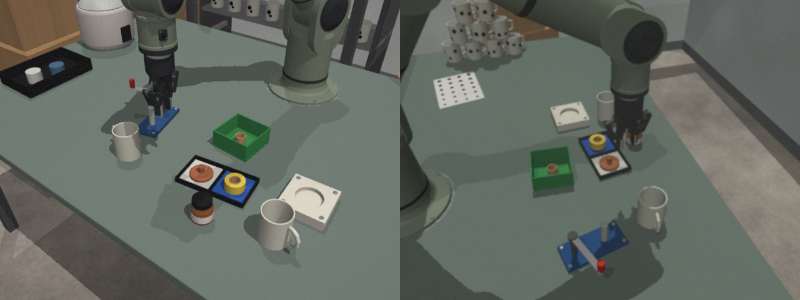

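All is in place: the lid is knob up in the white half at (201,172), the roll flat in the blue half at (235,184), the core in the bin at (241,137), and the mugs and jar unmoved.

```bash
python3 -c "
from workcell import bot
print(bot.job_done())"
```

```text
the job is handed in; nothing more can be done
None
```

The job was handed in at about 26 s: the keeper is swung clear, the core is in the green bin, the roll lies flat in the blue half and the lid sits knob up in the white half; the wrist force read about 20 N at most, as the lid was set down.

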